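Vent the squat pressure pot

TASK

Let the pressure off the squat steel pot, the one with the dial gauge on its lid: unscrew the tiny knurled brass lock nut of its valve by about a fifth of a turn (anticlockwise seen from above), then press the freed valve pin fully down, hold it about a second and let it spring back. Leave the nut loose, and do not loosen the nut on the tall bottle.

Things in the scene. Friction and masses are not known exactly. Their poses are not given: they have to be found in the camera images.
- valve (a point): Middle of the pot's round knurled brass lock nut (15 mm wide, 16 mm high), 156 mm above the table; z up. Below it: a 12 mm stem, 30 mm long, on a 24 x 8 mm collar on the 152 mm wide lid. The steel pin (9 mm wide) sticks out of it, its flat top 22 mm above this point. The valve is 28 mm off the fixed pot's axis in +y; a gauge (44 mm wide, top 29 mm below this point) lies 64 mm away in -y.
- lock_nut (a joint): Angle of the pot's lock nut (rad): 0 tight, growing as it unscrews anticlockwise (from above) to a stop at 1.4; starts between 0 and 0.15. It turns stiffly (0.04 N m), does not rise, and stays where it is left; a dark line on its top turns with it. Below about 0.6 it blocks the pin; above 0.8 it counts as unscrewed.
- valve_pin (a joint): How far the pot's valve pin is pressed down (m): 0 up, 0.008 fully down. It takes 2 N to start and 7 N at the bottom, and springs back when let go. It cannot be pressed while the lock nut is tight.
- tall_nut (a joint): Angle (rad, 0 tight to 1.4, growing anticlockwise) of the like nut on the tall slim aluminium bottle (84 mm wide, 210 mm high with its pin, no gauge; fixed), which is to be left alone. Bottle and pot swap sides: either may be on the left.
Not all that is in view belongs to the job. What is shaped like the part that bears valve but purple or red is not meant.

How it is judged:
By the outcome, as a careful person would: the job done as asked, in the order asked, and still so for the second after the job is handed in, with the robot touching nothing.
It also fails if it takes over 40 s, if anything falls off the work surface, if the arm or the gripper's body presses on something with over 40 N, if the wrist force passes 120 N, or if a joint passes its speed limit or range.

ROBOT

A 6-joint arm with a two-finger parallel gripper is mounted at the origin on the work surface. World frame = base frame: x ahead of the robot, y to its left, z up, the work surface at z = 0. Lengths are in m, angles in rad, forces in N, time in s.
With the tool pointing down it reaches from about 0.325 to 0.9 m from the base axis. Payload 6.1 kg.
Tool frame: the origin (TCP) lies at the very end of the fingers, on their centre line; the grasp point (between the pads) lies 19 mm behind it (manip.grasp_offset is the distance from the TCP to the grasp point, in m); z points along the fingers, y is the line along which they close (so a half turn about z gives the same grasp; the last joint's range is limited). The gripper opens to 85 mm and grips with 20 to 120 N. Pads are 22 mm wide; open, the fingers measure 114 mm over their backs; the gripper's body (76 mm by 85 mm) begins 54 mm behind the grasp point. The pads swing forward as they close: fully open they stand 13 mm farther back than shut.
Start: joints at [0.976, 0.22, 1.526, -0, 1.395, -0.126], TCP at [0.282, 0.558, 0.231] pointing down, gripper open.
Joint ranges: [-2.98, 2.98], [-0.91, 2.08], [0.09, 2.57], [-1.24, 4.39], [0.2, 2.65], [-2.68, 2.68]. Speed limits (rad/s): [2.57, 2.57, 3.01, 3.14, 3.14, 3.14].

INTERFACE

Orientations are given as a unit quaternion [w, x, y, z].
In Python, from plant import manip, claw, optics, workorder gives the robot as it stands. The module is installed in compiled form; this text tells all that it offers. Calls block until the motion is done:
- manip.move_ptp(position, orientation): joint-space move of the TCP to a pose.
- manip.line_to(position, frame=None, feed=0.15, stop_force=None): straight line of the TCP; frame=None keeps the orientation; feed is the mean speed in m/s. With stop_force (N) it stops when the force on the tool has changed by that much, and returns True; else False.
- manip.set_joints(angles): joint-space move.
- claw.set_gripper(opening, effort=None): finger opening in m; effort is the grip in N (None keeps the last); returns when the fingers have stopped.
- manip.wait(seconds).
- manip.solve_ik(position, orientation): joint angles nearest the present ones, or None.
- optics.grab_frame(name): name is "scene" or "top" or "wrist"; returns a dict with "color" (420x560x3 uint8, red, green, blue), "depth" (420x560 float32, m along the optical axis (not along the pixel's ray), 0 where there is no reading), "vertical_fov" (degrees; the focal length in pixels is half the picture's height over the tangent of half this angle, whatever the lens; pixels are square), "cx", "cy" (the principal point, pixels), "xyz" and "orientation" of the camera in the world. Camera axes: x right, y up, looking along -z (the intrinsics and any distortion apply to the point x, -y, -z); pixel columns grow to the right and rows downward; lengths in m; the calibration is good to about 2 mm. A picture is of the moment at which its call begins.
A pose or a line that the arm cannot do raises manip.IKError and nothing moves.
- workorder.job_done(): hands the job in; it is judged then, once.
Readings, each from a call of its own:
- manip.get_clock(): time.
- manip.get_joints(): joint angles.
- manip.get_qvel(): joint speeds.
- manip.get_joint_torque(): joint torques, N m.
- manip.get_tool_pos(): TCP position.
- manip.get_tool_rot(): TCP orientation.
- manip.get_force(): force on the tool from outside, world axes, zero at the start.
- manip.get_moment(): the same for the moment, N m.
- manip.get_grip_width(): finger opening in m.
- manip.get_grip_force(): force on a finger pad.
Only numpy, scipy, OpenCV 4.12 (cv2) and the standard library are available. Lean on these libraries where they do the work, as an engineer would, in place of code of your own. Each camera call takes 0.05 s, during which the arm holds its last target. There are 200 camera calls.

## Working session

There is one attempt and no reset: what is moved stays moved. The work goes in short steps, each a Python script; the robot and the scene stay as the last script left them, time stands still between calls to the robot, and variables do not carry over. Pictures are saved under pics/ and viewed, at most 10 in all, crops included, and the job is handed in when it is done.

```bash
mkdir -p pics
cat > h.py <<'E'
import numpy as np, cv2
from scipy.spatial.transform import Rotation as R
from plant import manip, claw, optics, workorder
def cloud(f):
    h,w=f["depth"].shape; fl=h/2/np.tan(np.radians(f["vertical_fov"])/2)
    v,u=np.mgrid[:h,:w]; d=f["depth"]
    p=np.stack([(u-f["cx"])*d/fl,-(v-f["cy"])*d/fl,-d],-1)
    q=f["orientation"]; return p@R.from_quat([q[1],q[2],q[3],q[0]]).as_matrix().T+np.array(f["xyz"])
def save(n,im): cv2.imwrite(f"pics/{n}.png",cv2.cvtColor(im,cv2.COLOR_RGB2BGR))
E
python3 - <<'E'
from h import *
a=optics.grab_frame("scene");b=optics.grab_frame("top");c=optics.grab_frame("wrist")
for n,f in zip("stw",(a,b,c)):
    np.savez(f"{n}.npz",**{k:v for k,v in f.items()}); print(n,[ (k,f[k]) for k in f if k not in("color","depth")])
save("st",cv2.resize(np.vstack([a["color"],b["color"]]),(400*1,600)))
save("s",a["color"]);save("t",b["color"])
print(manip.get_clock(),manip.get_tool_rot())
E
```

```text
s [('vertical_fov', 46.63523736713873), ('cx', 274.99677576593643), ('cy', 206.16068799993374), ('xyz', array([ 1.00215319, -0.57233628,  0.81153156])), ('orientation', array([0.84316231, 0.39519531, 0.14837913, 0.33298892]))]
t [('vertical_fov', 51.39275259258579), ('cx', 279.35086178923183), ('cy', 209.9233299835112), ('xyz', array([ 0.24840515, -0.01380201,  1.101441  ])), ('orientation', array([ 0.70862409,  0.07266854, -0.06305633, -0.69899576]))]
w [('vertical_fov', 69.00591158085027), ('cx', 277.3180955647619), ('cy', 208.5344433274045), ('xyz', array([0.21834247, 0.58905039, 0.37353759])), ('orientation', array([ 0.84349756, -0.120033  , -0.07252888,  0.51850121]))]
0.15 [-2.66806284e-04  2.32293000e-01  9.72645559e-01 -7.12244545e-04]
```

View pics/s.png

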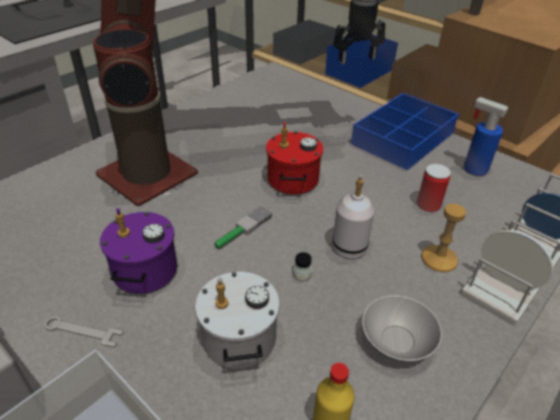

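View pics/t.png

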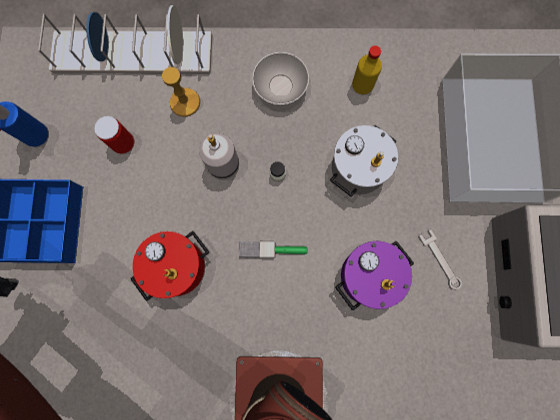

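Candidates: steel pot at scene (238,315) / top (365,157), purple pot at top (377,275), red pot at top (168,265), and the tall bottle at top (219,155). The steel pot fits: it is squat, steel-coloured and has a dial gauge. Its valve is at top (377,159) and scene (221,293).

Run:
```python
from h import *
F={n:dict(np.load(n+".npz")) for n in "st"}
for n,(u0,u1,v0,v1) in {"s":(190,290,265,370),"t":(325,405,120,200)}.items():
    P=cloud(F[n]);c=F[n]["color"].astype(int)
    win=np.zeros(P.shape[:2],bool);win[v0:v1,u0:u1]=1
    sel=win&(c[...,0]-c[...,2]>50)&(F[n]["depth"]>0)
    q=P[sel]; hi=q[(q[:,2]>.14)&(q[:,2]<.19)]
    print(n,sel.sum(),len(hi),hi.mean(0) if len(hi) else q.mean(0),q[:,2].max())
    lid=P[win&(abs(P[...,2]-.108)<.012)]; print("lid", lid.min(0),lid.max(0),(lid.min(0)+lid.max(0))/2, np.median(lid,0))
T=F["t"]["color"][110:205,320:415];S=F["s"]["color"][265:365,185:285]
k=lambda i:cv2.resize(i,(400,400),interpolation=cv2.INTER_CUBIC)
save("crop",np.hstack([k(S),k(T)]))
```

```text
s 160 55 [ 0.56270262 -0.22413923  0.15874688] 0.16636483957779735
lid [ 0.49973461 -0.27611749  0.09606944] [ 0.65221266 -0.12375081  0.1199886 ] [ 0.57597364 -0.19993415  0.10802902] [ 0.58181542 -0.21308744  0.10965213]
t 74 21 [ 0.55695084 -0.22218742  0.16368025] 0.1687667588833036
lid [ 0.50089242 -0.2760473   0.10107725] [ 0.65236543 -0.12584233  0.11988064] [ 0.57662892 -0.20094482  0.11047895] [ 0.56897444 -0.2045051   0.11094985]
```

View pics/crop.png

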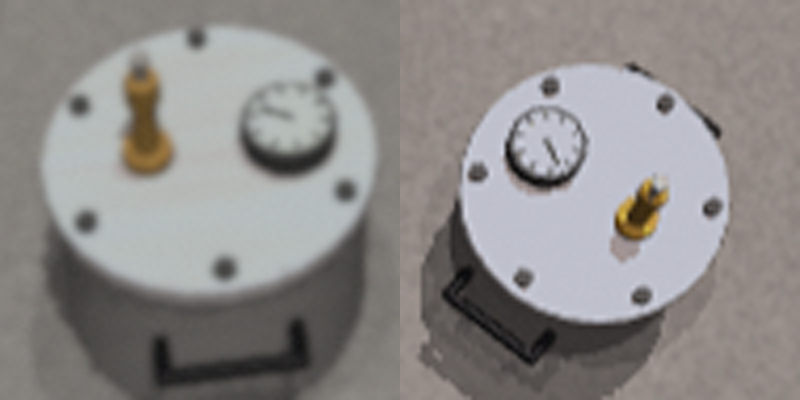

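The crop confirms it: the squat steel pot has its gauge at top-crop (545,145) and the brass valve at (640,205). The valve is at about (0.559, -0.223), which agrees with the 28 mm offset from the lid centre. Next I move above it and take a closer look.

```bash
cat >> h.py <<'E'
def down(t): return [0,np.cos(t/2),np.sin(t/2),0]
E
python3 - <<'E'
from h import *
p=manip.get_tool_pos(); manip.line_to([p[0],p[1],.33],feed=.25)
manip.move_ptp([.559,-.223,.33],down(.62))
manip.line_to([.559,-.223,.25],feed=.2)
claw.set_gripper(.05)
print(manip.get_joints(),manip.get_tool_pos(),manip.get_clock())
f=optics.grab_frame("wrist");P=cloud(f);c=f["color"].astype(int)
sel=(c[...,0]-c[...,2]>40)&(abs(P[...,0]-.559)<.03)&(abs(P[...,1]+.223)<.03)
for a,b in((.115,.125),(.126,.146),(.149,.163),(.160,.168),(.17,.185)):
    m=(P[...,2]>a)&(P[...,2]<b)&(abs(P[...,0]-.559)<.02)&(abs(P[...,1]+.223)<.02); q=P[m]
    if len(q): print(a,len(q),q.mean(0),q.min(0),q.max(0))
np.savez("w2.npz",**f);save("w2",f["color"])
E
```

```text
[-5.10626643e-01  1.53208712e-01  1.56701911e+00  2.62932423e-06
  1.42039930e+00  4.40269573e-01] [ 0.5592005  -0.22316058  0.25062345] 4.5917
0.115 275 [ 0.56162775 -0.21948634  0.11879957] [ 0.54746262 -0.23308499  0.11547827] [ 0.56978085 -0.21008621  0.12495726]
0.126 54 [ 0.56201026 -0.21905456  0.13377138] [ 0.55544651 -0.22552132  0.12600918] [ 0.56412612 -0.21572492  0.14183081]
0.149 101 [ 0.5624937  -0.21908568  0.15796081] [ 0.55042628 -0.22937741  0.14987889] [ 0.56640149 -0.21364975  0.16298111]
0.16 211 [ 0.56028963 -0.2200637   0.16403416] [ 0.55042628 -0.22959172  0.1600127 ] [ 0.56607953 -0.21364975  0.16784404]
0.17 116 [ 0.5585279  -0.2214756   0.17831061] [ 0.55382931 -0.22570598  0.17491938] [ 0.56256259 -0.21738728  0.18031897]
```

View pics/w2.png

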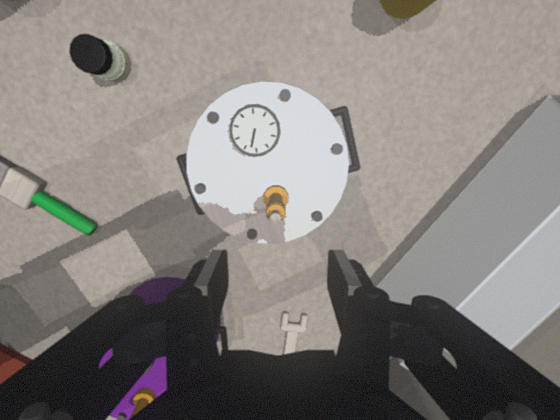

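The wrist view shows the valve at pixel (276,205), between the fingers, with the gauge clear at (255,130). The pin top and nut top both centre on (0.5583, -0.2216). Next I grip the nut and turn it.

Run:
```python
from h import *
x,y=.5583,-.2216
manip.line_to([x,y,.22],frame=down(.62),feed=.15)
print("touch",manip.line_to([x,y,.138],feed=.08,stop_force=8),manip.get_tool_pos())
claw.set_gripper(0.0,effort=35)
print(manip.get_grip_width(),manip.get_grip_force(),manip.get_force(),manip.get_moment())
if .012<manip.get_grip_width()<.02:
    j=np.array(manip.get_joints())
    for k in range(4):
        j[5]-=1.15/4; manip.set_joints(j); print(manip.get_force(),manip.get_moment()[2])
    claw.set_gripper(.05)
    manip.line_to([x,y,.25],feed=.15)
    print(manip.get_joints(),manip.get_clock(),manip.get_tool_rot())
    f=optics.grab_frame("wrist");P=cloud(f);np.savez("w3.npz",**f)
    for a,b in((.160,.168),(.17,.185)):
        m=(P[...,2]>a)&(P[...,2]<b)&(abs(P[...,0]-x)<.02)&(abs(P[...,1]-y)<.02); q=P[m]
        print(len(q),(q.min(0)+q.max(0))/2)
    # compare the nut before/after, both rectified to pixel crops
    g=dict(np.load("w2.npz")); out=[]
    for F in(g,f):
        fl=210/np.tan(np.radians(float(F["vertical_fov"]))/2);o=F["orientation"]
        C=R.from_quat([o[1],o[2],o[3],o[0]]).as_matrix().T@(np.array([x,y,.164])-F["xyz"])
        u=int(F["cx"]-fl*C[0]/C[2]);v=int(F["cy"]+fl*C[1]/C[2])
        out.append(cv2.resize(F["color"][v-20:v+20,u-20:u+20],(400,400),interpolation=cv2.INTER_CUBIC))
    save("nut",np.hstack(out))
```

```text
touch False [ 0.55878459 -0.22188057  0.13876837]
0.01311906890391529 34.07762825489044 [-1.48895098  0.29902537  3.29650072] [0.07030889 0.1198829  0.05010465]
[0.04054884 0.44486187 0.52464281] 0.05131284587182083
[ 1.50090413 -1.22151616 -0.29678079] 0.08458463169187344
[ 2.70534324 -1.38700804 -0.40534968] 0.011558323238118555
[ 4.27286596 -1.36042578 -1.77779225] 0.06360340241800894
[-5.09121490e-01  1.51073718e-01  1.57288454e+00  1.69850207e-05
  1.41880175e+00 -7.08275118e-01] 9.4167 [-5.76062226e-04  6.33309758e-01  7.73898191e-01 -9.43362916e-05]
216 [ 0.55805605 -0.22040637  0.16402419]
113 [ 0.5581859  -0.22131693  0.17773045]
```

View pics/nut.png

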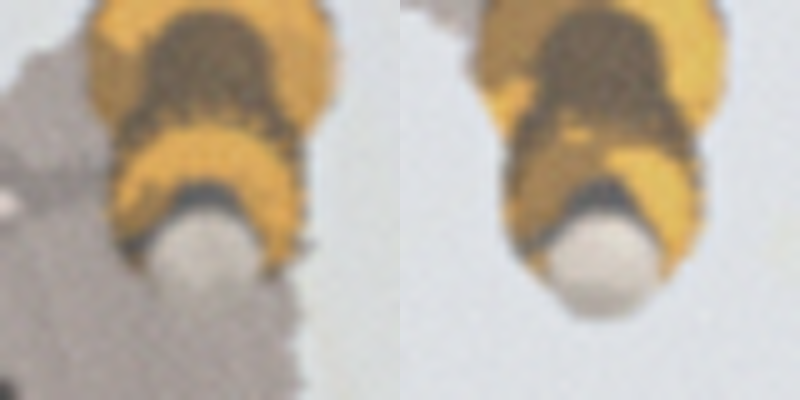

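The nut's dark line can't be made out in either crop (nut at left (210,190), right (605,190)), so the press depth will show whether the nut is free: the pin moves only if it is.

Run:
```python
from h import *
x,y=.5583,-.2216
claw.set_gripper(0.0,effort=35)
manip.line_to([x,y,.19],feed=.1)
print("F0",manip.get_force())
print(manip.line_to([x,y,.170],feed=.02,stop_force=1.6),manip.get_tool_pos(),manip.get_force())
z0=manip.get_tool_pos()[2]
print(manip.line_to([x,y,.1655],feed=.02,stop_force=14),manip.get_tool_pos(),manip.get_force())
manip.wait(1.1)
z=manip.get_tool_pos()[2];print("travel",z0-z,manip.get_force(),manip.get_clock())
```

```text
F0 [0.27480722 0.20770924 0.9222394 ]
True [ 0.55823582 -0.22156063  0.17592822] [0.1895059  0.53487635 3.28443582]
True [ 0.55845573 -0.22167963  0.1702028 ] [-2.80695963  0.95083061  6.55246514]
travel 0.00586878181771075 [-1.92605142  0.06956901  6.48218887] 12.9583
```

The pin moves, so the nut is free. The held force is slightly below the 7 N bottom value, so I press firmly to the end stop.

Run:
```python
from h import *
x,y=.5583,-.2216
for z in np.arange(.1695,.1640,-.0005):
    manip.line_to([x,y,z],feed=.02); F=manip.get_force(); print(round(z,4),manip.get_tool_pos()[2],F)
    if F[2]>14: break
manip.wait(1.2); print(manip.get_force(),manip.get_tool_pos())
```

```text
0.1695 0.17003822781790454 [-0.7499249   0.29928464  6.68308669]
0.169 0.1699495705085351 [-2.68423793  1.63432722  9.13960936]
0.1685 0.16992384972966743 [-3.09727441  1.97020467 10.5590545 ]
0.168 0.169857235077076 [-4.5067126   1.93337022 12.40475822]
0.1675 0.16980121996811465 [-5.27501551  2.65384887 15.54760969]
[-5.28464931  2.52699672 14.06045001] [ 0.55859692 -0.2216987   0.16980751]
```

Solid end stop: the pin is fully down and was held for more than a second. Now I release it and check.

Run:
```python
from h import *
x,y=.5583,-.2216
manip.line_to([x,y,.25],feed=.1); manip.line_to([x,y,.28],feed=.1)
print(manip.get_force(),manip.get_clock())
f=optics.grab_frame("wrist");P=cloud(f)
m=(P[...,2]>.168)&(P[...,2]<.19)&(abs(P[...,0]-x)<.02)&(abs(P[...,1]-y)<.02);print(m.sum(),np.median(P[m],0))
v,u=np.argwhere(m).mean(0).astype(int)
save("end",cv2.resize(f["color"][v-25:v+25,u-25:u+25],(500,500),interpolation=cv2.INTER_CUBIC))
```

```text
[-0.02941626  0.65851069 -0.77940224] 16.8333
93 [ 0.55794027 -0.22092524  0.1785722 ]
```

View pics/end.png

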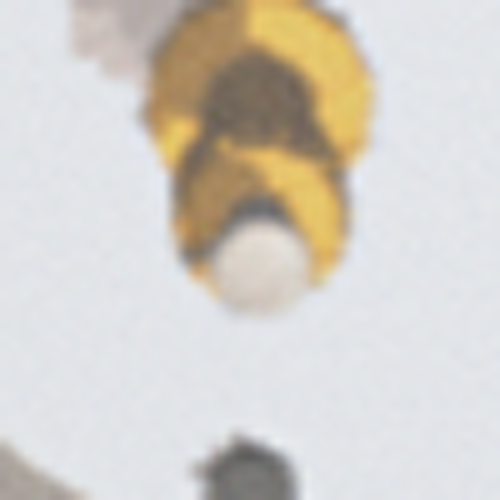

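The pin has sprung back (top at 0.1786 m, pixel (260,265)). I take one look straight down to read the dark line on the nut.

Run:
```python
from h import *
x,y=.5583,-.2216
f=optics.grab_frame("wrist");q=f["orientation"];C=R.from_quat([q[1],q[2],q[3],q[0]]).as_matrix()
# camera position so that optical axis passes the nut, at ~0.17 m distance
cam=np.array([x,y,.164])+C[:,2]*.17
off=cam-f["xyz"]; off[2]=.23-.28
p=manip.get_tool_pos()
# choose nearly-vertical view: put the camera over the nut
off[:2]=np.array([x,y])-f["xyz"][:2]
manip.line_to(p+off,feed=.15)
f=optics.grab_frame("wrist");o=f["orientation"];fl=210/np.tan(np.radians(float(f["vertical_fov"]))/2)
c=R.from_quat([o[1],o[2],o[3],o[0]]).as_matrix().T@(np.array([x,y,.164])-f["xyz"])
u=int(f["cx"]-fl*c[0]/c[2]);v=int(f["cy"]+fl*c[1]/c[2]);print(u,v,manip.get_clock(),np.linalg.norm(c))
ex=C.T@[1,0,0];print("world +x in image (right,up)",ex[:2])
save("nut2",cv2.resize(f["color"][max(v-30,0):v+30,u-30:u+30],(600,600),interpolation=cv2.INTER_CUBIC))
```

```text
277 120 17.7167 0.20859694389275826
world +x in image (right,up) [ 0.9802096  -0.19018646]
```

View pics/nut2.png

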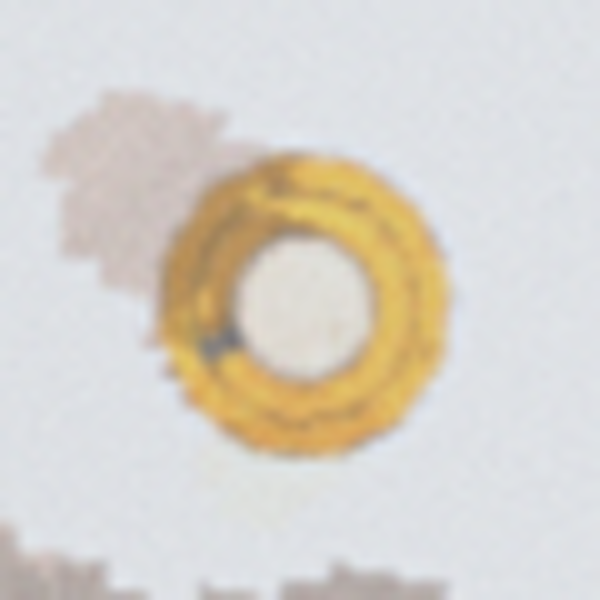

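The straight-down view shows the dark line at (220,345), with the nut's centre at (307,308). That puts it about 71° (1.24 rad) from the pot's +x axis, which agrees with the 1.15 rad turn plus the small starting angle. Handing in.

```bash
python3 -c "
from h import *
p=manip.get_tool_pos();manip.line_to([p[0],p[1],.3],feed=.15);print(workorder.job_done())"
```

```text
the job is handed in; nothing more can be done
None
```

I unscrewed the steel pot's lock nut by about a fifth of a turn (it now reads about 1.24 rad), pressed the pin fully down for over a second and let it spring back; the nut is left loose, I never reached for the tall bottle, and I handed the job in at about 18 s.

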